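Shut the ultrasonic cleaner and start it at its touch-free eye

ROBOT

A 6-joint arm with a two-finger parallel gripper is mounted at the origin on the work surface. World frame = base frame: x ahead of the robot, y to its left, z up, the work surface at z = 0. Lengths are in m, angles in degrees, forces in N, time in s.
With the tool pointing down it reaches from about 0.4 to 0.825 m from the base axis. Payload 7 kg.
Tool frame: the origin (TCP) lies between the finger pads, 19 mm behind the fingertips; this is the grasp point; z points along the fingers, y is the line along which they close (so a half turn about z gives the same grasp; the last joint's range is limited). The gripper opens to 88 mm and grips with 3 to 60 N. Pads are 19 mm wide; open, the fingers measure 130 mm over their backs; the gripper's body (78 mm by 193 mm) begins 47 mm behind the grasp point.
Start: joints at [-58.837, 20.546, 0.682, 0, -70.136, -16.507], TCP at [0.171, -0.653, 0.245] pointing down, gripper open.
Joint ranges: [-176.03, 176.03], [-82.01, 121.73], [-58.28, 71.71], [-173.87, 95.51], [-174.79, -0.11], [-173.66, 173.66]. Speed limits (degrees/s): [136.94, 136.94, 172.46, 180, 180, 180].

INTERFACE

Orientations are given as [roll, pitch, yaw] about the fixed x, y, z axes, in that order (R = Rz(yaw) Ry(pitch) Rx(roll)).
In Python, from plant import r, vision gives the robot as it stands.
- The arm moves only by the shell command python3 -m pendant 'ROWS' [FORCE]. ROWS is JSON, a list that holds one entry, the list of rows, each a list of 7 numbers: the shift along the tool's x, y, z scaled (see below), then the turn, a rotation vector about the tool's x, y, z scaled (see below), then the opening, from -1 (shut) to 1 (fully open). In form: [[[x, y, z, wx, wy, wz, fingers], ...]]. A call has exactly 8 rows; each row shifts and turns the commanded pose from where the row before left it, along the tool's axes as they then stand; what a row does not reach is not made up. The controller multiplies each number of a shift by 20 mm and each number of a turn by 4 degrees. A row lasts 1/10 s, in which the tool goes at most 50 mm and 8.59 degrees, less where a joint would pass 70% of its speed; a pose out of reach is approached as far as the arm can. A call with a number of a shift or a turn outside -1 to 1 is refused whole. A call with a gripper value outside its range is refused whole. The fingers move at their own pace and stop on an object; FORCE is the grip in N (left out, the last holds). Time passes only in rows, so rows that do not move let the fingers close, or fill a call up. It gives the time, the measured TCP pose, the force, the opening and the grip force at its end, in the units of the state.
- r.get_state(): the state, without advancing time (a new reading comes with each control period).
- vision.capture(name): name is "scene" or "top" or "wrist"; returns a dict with "frame" (400x640x3 uint8, blue, green, red), "depth" (400x640 float32, m along the optical axis (not along the pixel's ray), 0 where there is no reading), "camera_matrix" (3x3 intrinsics, pixels), "extrinsics" (4x4, takes a point from world to camera coordinates); the wrist camera has in their place "hand_eye" (4x4, takes a point from camera to tool coordinates, whose origin is the TCP and whose axes are the flange's). Camera axes: x right, y up, looking along -z (the intrinsics and any distortion apply to the point x, -y, -z); pixel columns grow to the right and rows downward; lengths in m; the calibration is good to about 2 mm. A picture is of the moment at which its call begins: read the wrist's pose just before it.
- r.close_job(): hands the job in; it is judged then, once.
The state is a dict: "time_s": time; "joints": joint angles; "qd": joint speeds; "joint_torque": joint torques, N m; "tcp_pos": TCP position; "eef_rot": TCP orientation; "contact_force": force on the tool from outside, world axes, zero at the start; "moment": the same for the moment, N m; "gripper_width": finger opening in m; "gripper_force": force on a finger pad.
Only numpy, scipy, OpenCV 4.12 (cv2) and the standard library are available. Lean on these libraries where they do the work, as an engineer would, in place of code of your own. Each camera call takes 0.05 s, during which the arm holds its last target. There are 200 camera calls.

TASK

The ultrasonic cleaner's lid was left ajar: push it gently down with the fingertips until it is fully shut, without gripping it or raising it. Then start the wash by pointing at the touch-free start eye, the ROUND one on the control ledge beside the tank: bring the fingertips 2 to 4 cm straight above it, hold still for two seconds without touching it, then withdraw the hand at least 15 cm from it. Do not touch any of the controls or reach low over the square stop eye, and leave the jar, bottle, cup and tools where they are.

Things in the scene. Friction and masses are not known exactly. Their poses are not given: they have to be found in the camera images.
- cleaner: ultrasonic cleaner, fixed, 200 (own x) by 270 mm (own y). Origin on the bench under its centre; own x points to the hinge side, away from the robot (turned up to 0.35 rad). Tank at own y -45 to 135 mm, rim 130 mm high; right of it (own y -135 to -45) a control ledge, top 90 mm high, with round eye, square eye and dial in any order, 62 mm apart along own x, at own y -90 mm
- lid (a joint): angle of the tank's flat steel lid in rad: 0 fully shut (it rests there on its stop), larger is more open; found at 0.4 to 0.85. Stiff hinge: the lid stays where it is left; about 1 to 4 N of fingertip push on its outer (upper) face, 100 mm from the hinge, moves it down
- hinge (a point): midpoint of the lid's hinge line (along the cleaner's own y) at the tank's far rim, 131 mm above the bench. The lid is 204 mm long from there, 184 mm wide, 8.5 mm thick at its raised middle, with a 50 mm wide tab projecting 19 mm beyond its free edge. When shut its outer face is level, 139.5 mm above the bench
- lid_top (a point): point on the lid's outer (upper) face, in the middle of its width, 100 mm from the hinge line; moves with the lid
- eye_round: touch-free START eye: ROUND, 42 mm diameter aluminium ring with a black 32 mm round window, 8 mm high, fixed on the control ledge; origin: centre of underside
- eye_round_top (a point): centre of the round eye's window, on its top face, 98 mm above the bench, z up. To point at it, the tool point (TCP) belongs straight above this point, between 22 and 75 mm higher (about 45 mm is good) and within 18 mm sideways
- eye_square: touch-free STOP eye: SQUARE, 42 by 42 mm aluminium frame with a black square window, 8 mm high, on the same ledge; origin: centre of underside
- eye_square_top (a point): centre of the square eye's window, on its top face, 98 mm above the bench, z up
- dial: timer dial on the same ledge: 38 mm black disc with an aluminium pointer bar (36 by 8 mm) raised over it, 20 mm high; does not need turning; origin: centre of underside
- jar: closed clear glass paint jar, 44 mm diameter, 50 mm tall; origin: centre of underside (bystander, loose)
- cup: open steel paint cup, 42 mm diameter, 40 mm tall; origin: centre of underside (bystander, loose)
- bottle: closed white plastic bottle, 56 mm diameter, 120 mm tall; origin: centre of underside (bystander, loose)
- screwdriver: screwdriver, 160 mm long, lying along its own x near the cleaner's front; origin about mid-length (bystander, loose)
- wrench: small wrench, 140 mm long, lying along its own x behind the cleaner; origin about mid-length (bystander, loose)
- brush: flat brush, 170 mm long, lying along its own x to the right of the cleaner; origin about mid-length (bystander, loose)

How it is judged (in metres and radians):
On the way, in this order (a step that is already met when the one before it is completed fails the run):
1. the lid is fully shut (value of joint lid below 0.035 rad), for 0.2 s.
2. with the lid shut, the tool point dwells just above the round eye for 1.5 s (value of joint lid below 0.035 rad and horizontal distance between the grasp point and eye_round_top below 0.018 m and z of the grasp point in the frame of eye_round_top between 0.022 and 0.075 m), for 1.5 s.
At the end, for the whole second after the job is handed in: the lid is shut (within 0.035 rad) and still, the tool point is more than 12 cm from the round eye, and every bystander is within 2 cm of where it started (value of joint lid below 0.035 rad and velocity of joint lid below 0.05 rad/s and distance between the grasp point and eye_round_top above 0.12 m and distance of each of jar, cup, bottle, screwdriver, wrench, brush from where it was at the start of the episode below 0.02 m); the robot touches nothing.
It fails at once if a control (round eye, square eye or dial) is touched (contact force between any of the fingers, the arm and eye_round above 0.5 N or contact force between any of the fingers, the arm and eye_square above 0.5 N or contact force between any of the fingers, the arm and dial above 0.5 N).
It fails at once if the tool point is low over the square stop eye (within 18 mm sideways, less than 75 mm above) (horizontal distance between the grasp point and eye_square_top below 0.018 m and z of the grasp point in the frame of eye_square_top below 0.075 m).
It fails at once if the lid is gripped or lifted: fingers on its underside, or opened beyond 0.9 rad (value of joint lid above 0.9 rad or contact force between the fingers and lid_c2 above 0.5 N or contact force between the fingers and lid_c3 above 0.5 N).
It fails at once if the lid is slammed (closing faster than 2.5 rad/s) (velocity of joint lid below -2.5 rad/s).
It fails at once if a bystander is moved by more than 2 cm, or lifted (distance of any of jar, cup, bottle, screwdriver, wrench, brush from where it was at the start of the episode above 0.02 m).
It also fails if it takes over 48 s, if anything falls off the work surface, if the arm or the gripper's body presses on something with over 40 N, if the wrist force passes 120 N, or if a joint passes its speed limit or range.

## Working session

There is one attempt and no reset: what is moved stays moved. The work goes in short steps, Python scripts to look and compute and a shell command to move; the robot and the scene stay as the last step left them, time stands still between calls to the robot, and variables do not carry over. Pictures are saved under pics/ and viewed, at most 10 in all, crops included, and the job is handed in when it is done.

```bash
mkdir -p pics; cat > h.py <<'E'
import numpy as np, cv2
from plant import r, vision
def pts(c):
    """world point map from depth"""
    K=c["camera_matrix"];d=c["depth"];v,u=np.indices(d.shape)
    P=np.stack([(u-K[0,2])/K[0,0]*d,-(v-K[1,2])/K[1,1]*d,-d],-1)
    E=np.linalg.inv(c["extrinsics"]); return P@E[:3,:3].T+E[:3,3]
def ray(c,u,v,z):
    K=c["camera_matrix"];E=np.linalg.inv(c["extrinsics"])
    q=E[:3,:3]@np.array([(u-K[0,2])/K[0,0],-(v-K[1,2])/K[1,1],-1]);o=E[:3,3]
    return o+q*(z-o[2])/q[2]
E
python3 - <<'E'
from h import *
import pickle
s=r.get_state();print(s)
for n in("top","scene"):
    c=vision.capture(n);pickle.dump(c,open(n+".pkl","wb"));cv2.imwrite(f"pics/{n}.png",c["frame"])
    print(n,np.linalg.inv(c["extrinsics"]).round(3).tolist(),c["camera_matrix"].round(1).tolist(),[k for k in c])
E
```

```text
{'time_s': 0.0, 'joints': array([-5.88371360e+01,  2.05907541e+01,  6.32575667e-01, -1.90936320e-02,
       -7.01360139e+01, -1.65061133e+01]), 'qd': array([ 0.05976059,  0.11133272,  0.02121033, -0.01864595,  0.06997692,
       -0.12511284]), 'joint_torque': array([ 2.91819691e-03, -5.82720423e+01,  2.93063146e+01,  6.99763834e+00,
        6.72334674e-03, -1.74332413e-04]), 'tcp_pos': array([ 0.17063387, -0.65259269,  0.24442448]), 'eef_rot': array([ 1.79904589e+02, -9.55469335e-03, -1.65349744e+02]), 'contact_force': array([-0.57736293, -0.31625011,  0.50819271]), 'moment': array([-0.07591287, -0.01536699,  0.02519398]), 'gripper_force': 0.0, 'gripper_width': 0.0876609808401718}
top [[-0.018, 0.988, -0.152, 0.452], [-1.0, -0.02, -0.011, 0.058], [-0.014, 0.152, 0.988, 0.857], [0.0, 0.0, 0.0, 1.0]] [[363.6, 0.0, 318.8], [0.0, 363.6, 200.8], [0.0, 0.0, 1.0]] ['frame', 'depth', 'camera_matrix', 'extrinsics']
scene [[0.376, -0.507, 0.776, 1.269], [0.926, 0.222, -0.304, -0.23], [-0.018, 0.833, 0.553, 0.612], [0.0, 0.0, 0.0, 1.0]] [[389.8, 0.0, 321.7], [0.0, 389.8, 201.5], [0.0, 0.0, 1.0]] ['frame', 'depth', 'camera_matrix', 'extrinsics']
```

View pics/top.png

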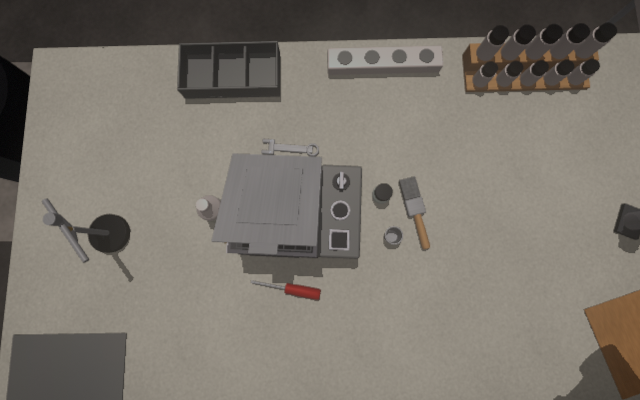

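View pics/scene.png

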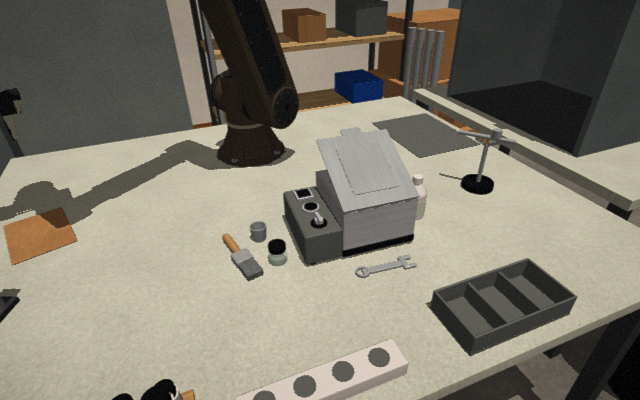

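The top view shows the dial at (341,181), the round eye at (340,210) and the square eye at (340,240). The lid spans about (215–322, 155–252), with the bottle at (208,207), the jar at (383,192) and the cup at (393,236). Next I'll measure the eyes and the lid plane.

```bash
python3 - <<'E'
from h import *
import pickle
c=pickle.load(open("top.pkl","rb"));g=cv2.cvtColor(c["frame"],cv2.COLOR_BGR2GRAY);P=pts(c)
roi=np.zeros_like(g);roi[168:256,326:358]=255
m=((g>125)&(roi>0)).astype(np.uint8)
C,_=cv2.findContours(m,cv2.RETR_EXTERNAL,cv2.CHAIN_APPROX_NONE)
for k in C:
    x,y,w,h=cv2.boundingRect(k)
    if w*h>60:
        u,v=x+(w-1)/2,y+(h-1)/2;print("eye",(x,y,w,h),ray(c,u,v,.098).round(4),P[int(v),int(u)].round(4))
# lid plane from the interior of lid pixels
q=P[200:218,242:296][:, :].reshape(-1,3);q=q[np.isfinite(q).all(1)]
o=q.mean(0);n=np.linalg.svd(q-o)[2][2];n*=np.sign(n[2]);print("lid",o.round(4),n.round(4),"angle",np.arccos(n[2]),"yaw of -n",np.degrees(np.arctan2(-n[1],-n[0])))
for uv in[(270,175),(270,205),(270,230),(264,245),(230,230),(310,230),(235,160),(318,160),(340,225),(208,205),(383,190),(393,236)]:print(uv,P[uv[1],uv[0]].round(3))
cv2.imwrite("pics/crop.png",cv2.resize(c["frame"][140:270,190:440],None,fx=3.2,fy=3.2,interpolation=cv2.INTER_CUBIC))
E
```

```text
eye (329, 229, 20, 21) [0.4881 0.0269 0.098 ] [0.4881 0.028  0.0994]
eye (330, 200, 20, 20) [0.5498 0.0232 0.098 ] [0.5508 0.0242 0.0986]
eye (337, 172, 9, 16) [0.6141 0.0183 0.098 ] [0.6125 0.0189 0.1105]
lid [0.5415 0.1575 0.1975] [ 0.9626 -0.0213  0.2701] angle 1.2972824520675676 yaw of -n 178.73231501753412
(270, 175) [0.613 0.16  0.161]
(270, 205) [0.548 0.155 0.196]
(270, 230) [0.501 0.152 0.215]
(264, 245) [0.474 0.16  0.23 ]
(230, 230) [0.502 0.223 0.216]
(310, 230) [0.499 0.081 0.214]
(235, 160) [0.649 0.234 0.144]
(318, 160) [0.645 0.066 0.144]
(340, 225) [0.518 0.023 0.089]
(208, 205) [0.562 0.295 0.115]
(383, 190) [ 0.598 -0.078  0.05 ]
(393, 236) [ 0.497 -0.104  0.003]
```

View pics/crop.png

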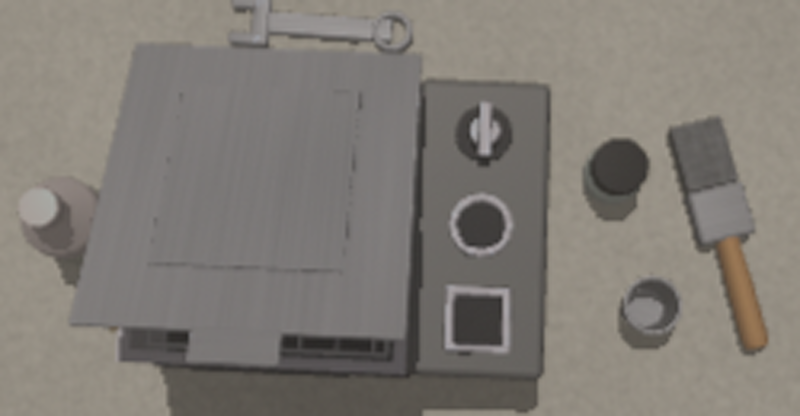

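Lid angle is about 0.45 rad. The round eye is at (0.550, 0.024), the lid middle at y≈0.157, and the hinge at x≈0.65. First I'll turn the tool to yaw 180, so tool x is −X, y is +Y and z is down. I'll raise it, close the fingers and swing over.

```bash
python3 -m pendant '[[[0,0,-0.8,0,0,0.92,-1],[0,0,-0.8,0,0,0.92,-1],[0,0,-0.8,0,0,0.92,-1],[0,0,-0.8,0,0,0.9,-1],[-1,1,0,0,0,0,-1],[-1,1,0,0,0,0,-1],[-1,1,0,0,0,0,-1],[-1,1,0,0,0,0,-1]]]' 10
python3 -m pendant '[[[-1,1,0,0,0,0,-1],[-1,1,0,0,0,0,-1],[-1,1,0,0,0,0,-1],[-1,1,0,0,0,0,-1],[-1,1,0,0,0,0,-1],[-1,1,0,0,0,0,-1],[-1,1,0,0,0,0,-1],[-1,1,0,0,0,0,-1]]]'
```

```text
time_s: 0.9
tcp_pos: [0.2513, -0.572, 0.3089]
eef_rot: [180.0, -0.0, 180.0]
contact_force: [1.2, -0.2, 0.3]
gripper_width: 0.0293
gripper_force: 0.0
time_s: 1.7
tcp_pos: [0.4112, -0.4119, 0.309]
eef_rot: [180.0, -0.0, -180.0]
contact_force: [0.1, 0.3, 0.1]
gripper_width: 0.0003
gripper_force: 0.0
```

```bash
python3 -m pendant '[[[-1,1,0,0,0,0,-1],[-1,1,0,0,0,0,-1],[-1,1,0,0,0,0,-1],[-1,1,0,0,0,0,-1],[-1,1,0,0,0,0,-1],[-1,1,0,0,0,0,-1],[0,1,0,0,0,0,-1],[0,1,0,0,0,0,-1]]]'
python3 -m pendant '[[[0,1,0,0,0,0,-1],[0,1,0,0,0,0,-1],[0,1,0,0,0,0,-1],[0,1,0,0,0,0,-1],[0,1,0,0,0,0,-1],[0,1,0,0,0,0,-1],[0,1,0,0,0,0,-1],[0,1,0,0,0,0,-1]]]'
python3 -m pendant '[[[0,1,0,0,0,0,-1],[0,1,0,0,0,0,-1],[0,1,0,0,0,0,-1],[0,1,0,0,0,0,-1],[0,1,0,0,0,0,-1],[0,1,0,0,0,0,-1],[0,1,0,0,0,0,-1],[0,1,0,0,0,0,-1]]]'
python3 -m pendant '[[[0,1,0,0,0,0,-1],[0,1,0,0,0,0,-1],[0,1,0,0,0,0,-1],[0,1,0,0,0,0,-1],[0,0.4,0,0,0,0,-1],[0,0,0,0,0,0,-1],[0,0,0,0,0,0,-1],[0,0,0,0,0,0,-1]]]'
```

```text
time_s: 2.5
tcp_pos: [0.5309, -0.2518, 0.3084]
eef_rot: [180.0, -0.1, -180.0]
contact_force: [0.2, -0.3, -0.7]
gripper_width: 0.0005
gripper_force: 0.0
time_s: 3.3
tcp_pos: [0.5303, -0.0921, 0.309]
eef_rot: [180.0, -0.0, -180.0]
contact_force: [-0.1, 0.5, 0.3]
gripper_width: 0.0002
gripper_force: 0.0
time_s: 4.1
tcp_pos: [0.5302, 0.0678, 0.3091]
eef_rot: [-180.0, -0.0, -180.0]
contact_force: [0.3, -0.5, 0.9]
gripper_width: 0.0005
gripper_force: 0.0
time_s: 4.9
tcp_pos: [0.5305, 0.1544, 0.3094]
eef_rot: [-180.0, -0.0, 180.0]
contact_force: [1.3, 0.2, -0.5]
gripper_width: -0.0
gripper_force: 0.0
```

```bash
python3 -m pendant '[[[0,0,0.5,0,0,0,-1],[0,0,0.5,0,0,0,-1],[0,0,0.5,0,0,0,-1],[0,0,0.5,0,0,0,-1],[0,0,0.5,0,0,0,-1],[0,0,0.5,0,0,0,-1],[0,0,0.4,0,0,0,-1],[0,0,0.3,0,0,0,-1]]]'
python3 -m pendant '[[[0,0,0.2,0,0,0,-1],[0,0,0.2,0,0,0,-1],[0,0,0.2,0,0,0,-1],[0,0,0.2,0,0,0,-1],[0,0,0.2,0,0,0,-1],[0,0,0.2,0,0,0,-1],[0,0,0.2,0,0,0,-1],[0,0,0.2,0,0,0,-1]]]'
```

```text
time_s: 5.7
tcp_pos: [0.5304, 0.155, 0.2345]
eef_rot: [-180.0, -0.0, -180.0]
contact_force: [0.5, -0.3, 0.3]
gripper_width: 0.0005
gripper_force: 0.0
time_s: 6.5
tcp_pos: [0.5305, 0.1551, 0.203]
eef_rot: [-180.0, 0.0, -180.0]
contact_force: [-0.5, -0.4, 1.0]
gripper_width: -0.0001
gripper_force: 0.7
```

```bash
python3 -m pendant '[[[0,0,0.25,0,0,0,-1],[0,0,0.25,0,0,0,-1],[0,0,0.25,0,0,0,-1],[0,0,0.25,0,0,0,-1],[0,0,0.25,0,0,0,-1],[0,0,0.25,0,0,0,-1],[0,0,0.25,0,0,0,-1],[0,0,0.25,0,0,0,-1]]]'
python3 - <<'E'
from h import *
c=vision.capture("scene");cv2.imwrite("pics/s2.png",c["frame"][100:300,180:480].repeat(2,0).repeat(2,1))
E
```

```text
time_s: 7.3
tcp_pos: [0.5305, 0.1551, 0.1629]
eef_rot: [-180.0, -0.0, -180.0]
contact_force: [-1.8, 0.1, 1.4]
gripper_width: 0.0006
gripper_force: 0.7
```

View pics/s2.png

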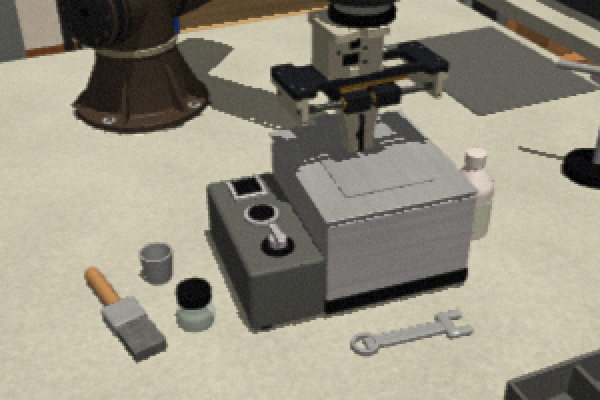

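The picture shows the fingertips at about (360,150) pressing the lid, which is nearly shut; bystanders have not moved. I'll press the last few millimetres slowly and watch the force.

```bash
python3 -m pendant '[[[0,0,0.05,0,0,0,-1],[0,0,0.05,0,0,0,-1],[0,0,0.05,0,0,0,-1],[0,0,0.05,0,0,0,-1],[0,0,0.02,0,0,0,-1],[0,0,0,0,0,0,-1],[0,0,0,0,0,0,-1],[0,0,0,0,0,0,-1]]]'
```

```text
time_s: 8.15
tcp_pos: [0.5306, 0.1551, 0.1589]
eef_rot: [180.0, 0.0, -180.0]
contact_force: [-0.3, 0.3, 0.3]
gripper_width: 0.0006
gripper_force: 0.0
```

```bash
python3 -m pendant '[[[0,0,0.03,0,0,0,-1],[0,0,0.03,0,0,0,-1],[0,0,0.02,0,0,0,-1],[0,0,0,0,0,0,-1],[0,0,0,0,0,0,-1],[0,0,0,0,0,0,-1],[0,0,0,0,0,0,-1],[0,0,0,0,0,0,-1]]]'
```

```text
time_s: 8.95
tcp_pos: [0.5306, 0.1551, 0.1585]
eef_rot: [180.0, 0.0, -180.0]
contact_force: [-4.2, -0.6, 10.5]
gripper_width: 0.0007
gripper_force: 5.0
```

The force rose to 10.5 N at the expected height, so the lid is on its stop. Now I'll lift off, move to above the round eye while staying high, and check both lid and eye.

```bash
python3 -m pendant '[[[0,0,-0.3,0,0,0,-1],[0,0,-1,0,0,0,-1],[0,0,-1,0,0,0,-1],[0,0,-1,0,0,0,-1],[0,0,-1,0,0,0,-1],[0,0,-1,0,0,0,-1],[0,0,-0.5,0,0,0,-1],[0,0,0,0,0,0,-1]]]'
python3 -m pendant '[[[-0.2,-1,0,0,0,0,-1],[-0.2,-1,0,0,0,0,-1],[-0.2,-1,0,0,0,0,-1],[-0.2,-1,0,0,0,0,-1],[-0.2,-1,0,0,0,0,-1],[0,-1,0,0,0,0,-1],[0,-0.5,0,0,0,0,-1],[0,0,0,0,0,0,-1]]]'
python3 - <<'E'
from h import *
c=vision.capture("scene");cv2.imwrite("pics/s3.png",c["frame"][100:300,180:480].repeat(2,0).repeat(2,1));P=pts(c)
q=P[175:200,345:375].reshape(-1,3);print(q.mean(0),q[:,2].min(),q[:,2].max())
A=np.c_[q[:,:2],np.ones(len(q))];print("slope",np.linalg.lstsq(A,q[:,2],rcond=None)[0])
for uv in[(310,206),(303,193)]:print(ray(c,*uv,.098),P[uv[1],uv[0]])
E
```

```text
time_s: 9.75
tcp_pos: [0.5311, 0.1554, 0.2747]
eef_rot: [179.9, 0.1, -180.0]
contact_force: [0.0, 0.2, -1.3]
gripper_width: 0.0003
gripper_force: 0.0
time_s: 10.55
tcp_pos: [0.5502, 0.0241, 0.2724]
eef_rot: [-180.0, -0.1, 179.9]
contact_force: [-0.9, -0.3, -0.6]
gripper_width: 0.0007
gripper_force: 0.0
[0.58226118 0.13453208 0.13806038] 0.13405502234154965 0.6117446940711527
slope [ 0.23798839 -0.11962857  0.01558286]
[0.55476842 0.02050053 0.098     ] [0.55246701 0.02130812 0.09634444]
[0.49440114 0.02480419 0.098     ] [0.49095853 0.02593721 0.09571652]
```

View pics/s3.png

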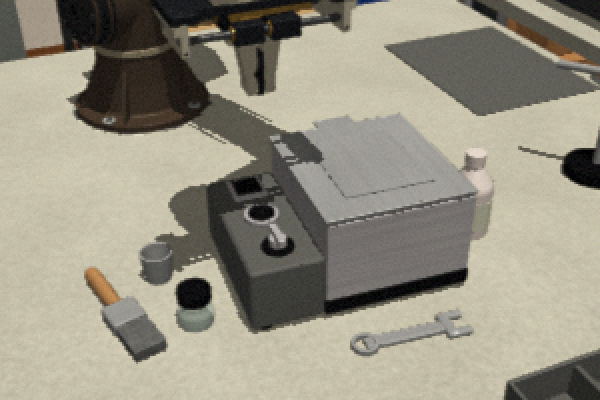

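The lid is level and shut, with a mean depth height of 0.138. The round eye is at about (262,213) in the crop, and both views put it at (0.551, 0.023). I'll descend until the fingertips are about 3 cm above it.

```bash
python3 -m pendant '[[[0,0,1,0,0,0,-1],[0,0,1,0,0,0,-1],[0,0,1,0,0,0,-1],[0,0,1,0,0,0,-1],[0,0,1,0,0,0,-1],[0,0,0.7,0,0,0,-1],[0,0,0.4,0,0,0,-1],[0,0,0.2,0,0,0,-1]]]'
python3 -m pendant '[[[0,0,0,0,0,0,-1],[0,0,0,0,0,0,-1],[0,0,0,0,0,0,-1],[0,0,0,0,0,0,-1],[0,0,0,0,0,0,-1],[0,0,0,0,0,0,-1],[0,0,0,0,0,0,-1],[0,0,0,0,0,0,-1]]]'
python3 -m pendant '[[[0,0,0,0,0,0,-1],[0,0,0,0,0,0,-1],[0,0,0,0,0,0,-1],[0,0,0,0,0,0,-1],[0,0,0,0,0,0,-1],[0,0,0,0,0,0,-1],[0,0,0,0,0,0,-1],[0,0,0,0,0,0,-1]]]'
python3 -m pendant '[[[0,0,0,0,0,0,-1],[0,0,0,0,0,0,-1],[0,0,0,0,0,0,-1],[0,0,0,0,0,0,-1],[0,0,0,0,0,0,-1],[0,0,0,0,0,0,-1],[0,0,0,0,0,0,-1],[0,0,0,0,0,0,-1]]]'
python3 - <<'E'
from h import *
c=vision.capture("scene");P=pts(c)
for v in(172,180,188,196):print(np.median(P[v-1:v+2,350:375].reshape(-1,3),0).round(4))
cv2.imwrite("pics/s4.png",c["frame"][100:300,180:480].repeat(2,0).repeat(2,1))
E
```

```text
time_s: 11.4
tcp_pos: [0.5503, 0.0256, 0.1466]
eef_rot: [-180.0, -0.1, -180.0]
contact_force: [0.7, -0.1, 0.3]
gripper_width: 0.0008
gripper_force: 0.0
time_s: 12.2
tcp_pos: [0.5506, 0.0251, 0.1474]
eef_rot: [180.0, 0.0, -180.0]
contact_force: [-0.6, -0.5, 0.2]
gripper_width: 0.0006
gripper_force: 0.0
time_s: 13.0
tcp_pos: [0.5506, 0.0251, 0.1474]
eef_rot: [180.0, -0.0, -180.0]
contact_force: [0.5, -0.2, 0.2]
gripper_width: 0.0006
gripper_force: 0.0
time_s: 13.8
tcp_pos: [0.5506, 0.0251, 0.1474]
eef_rot: [-180.0, 0.0, -180.0]
contact_force: [-0.7, 0.5, -0.9]
gripper_width: 0.0008
gripper_force: 0.0
[0.5222 0.1721 0.1376]
[0.5561 0.1544 0.1377]
[0.5888 0.1383 0.1376]
[0.6203 0.1224 0.1371]
```

View pics/s4.png

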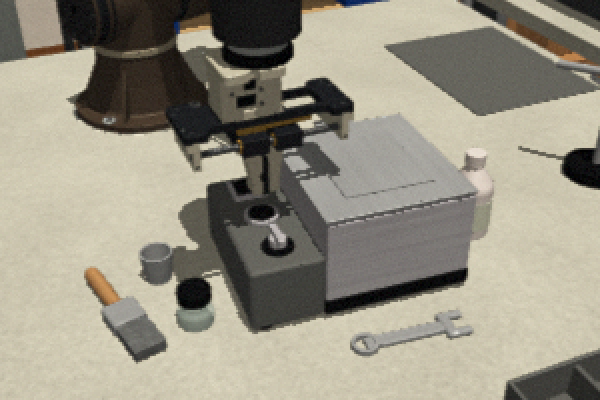

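The lid is level along its whole length (0.137–0.138). The fingertips hovered at about (265,190), above the round eye, for 2.4 s. Now I'll withdraw straight up.

```bash
python3 -m pendant '[[[0,0,-0.5,0,0,0,-1],[0,0,-1,0,0,0,-1],[0,0,-1,0,0,0,-1],[0,0,-1,0,0,0,-1],[0,0,-1,0,0,0,-1],[0,0,-1,0,0,0,-1],[0,0,-1,0,0,0,-1],[0,0,-1,0,0,0,-1]]]'
python3 -m pendant '[[[0,0,-0.5,0,0,0,-1],[0,0,0,0,0,0,-1],[0,0,0,0,0,0,-1],[0,0,0,0,0,0,-1],[0,0,0,0,0,0,-1],[0,0,0,0,0,0,-1],[0,0,0,0,0,0,-1],[0,0,0,0,0,0,-1]]]'
python3 -c "
from plant import r
print(r.close_job())"
```

```text
time_s: 14.65
tcp_pos: [0.5505, 0.025, 0.2991]
eef_rot: [180.0, 0.0, -180.0]
contact_force: [0.1, -0.3, 0.1]
gripper_width: 0.0007
gripper_force: 0.0
time_s: 15.45
tcp_pos: [0.5505, 0.0251, 0.3072]
eef_rot: [-180.0, -0.0, -180.0]
contact_force: [-0.4, 0.5, 0.1]
gripper_width: 0.0005
gripper_force: 0.0
the job is handed in; nothing more can be done
None
```

I pushed the lid fully shut, held the fingertips about 3 cm above the round start eye for 2.4 s, then withdrew the hand about 21 cm and handed the job in at about 15.5 s; the hand-in returned no verdict.

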